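# Set the sprung rod stop at mid position and push the glass rod up to it

### The arm

A 7-joint arm with a two-finger parallel gripper is mounted at the origin on a cart in front of the work surface, level with it; the furniture and walls round the work are solid. World frame = base frame: x ahead of the robot, y to its left, z up, the work surface at z = 0. Lengths are in m, angles in rad, forces in N, time in s.
With the tool pointing down it reaches from about 0.425 to 0.925 m from the base axis. Payload 6.8 kg.
Tool frame: the origin (TCP) lies at the very end of the fingers, on their centre line; the grasp point (between the pads) lies 19 mm behind it (r.hold_point_z is the distance from the TCP to the grasp point, in m); z points along the fingers, y is the direction in which the jaws open and shut (so a half turn about z gives the same grasp; the last joint's range is limited). The gripper opens to 85 mm and grips with 20 to 120 N. Pads are 22 mm wide; open, the fingers measure 114 mm over their backs; the gripper's body (76 mm by 85 mm) begins 54 mm behind the grasp point. The pads swing forward as they close: fully open they stand 13 mm farther back than shut.
Start: joints at [-1.222, 0.477, 0.022, 1.555, -0.011, 1.109, -0.083], TCP at [0.298, 0.606, 0.231] pointing down, gripper open.
Joint ranges: [-2.96, 2.96], [-0.34, 2.1], [-1.41, 1.46], [0.24, 2.44], [-1.37, 4.51], [0.17, 1.92], [-2.96, 2.96]. Speed limits (rad/s): [2.39, 2.39, 3.14, 3.14, 3.14, 3.14, 3.14].

### API

Orientations are given as a unit quaternion [w, x, y, z].
In Python, from plant import r gives the robot as it stands.
- The arm moves only by the tool move_arm, never from a script. Its argument "plan" is one flat list of numbers, 4 for each row, row after row: the shift along the tool's x, y, z in cm, then the turn about the tool's z in units of 5 degrees (1.0 is 5 degrees). A call has exactly 5 rows; each row is the pose to reach, as a shift and turn from the pose commanded when the call began, along the tool's axes at that moment; what a row does not reach only later rows make up. A row lasts 1/10 s, in which the tool goes at most 50 mm and 8.59 degrees, less where a joint would pass 70% of its speed; a pose out of reach is approached as far as the arm can. A call with a gripper value outside its range is refused whole. "gripper" is the finger opening in cm, from 0 to 8.54, set as the call begins (left out, the last holds). The fingers move at their own pace and stop on an object; "squeeze" is the grip in N (left out, the last holds). Time passes only in rows, so rows that repeat a pose let the fingers close, or fill a call up. It gives the time, the measured TCP pose, the force and the opening at its end, in the units of the state.
- r.get_obs(): the state, without advancing time (a new reading comes with each control period).
- r.grab_frame(name): name is "side" or "top" or "wrist"; returns a dict with "image" (420x560x3 uint8, blue, green, red), "depth" (420x560 float32, m along the optical axis (not along the pixel's ray), 0 where there is no reading), "fov_y" (degrees; the focal length in pixels is half the picture's height over the tangent of half this angle, whatever the lens; pixels are square), "cx", "cy" (the principal point, pixels), "origin" and "attitude" of the camera in the world. Camera axes: x right, y down, z forward; pixel columns grow to the right and rows downward; lengths in m; the calibration is good to about 2 mm. A picture is of the moment at which its call begins.
- r.sign_off(): hands the job in, once; it reports no verdict.
The state is a dict: "time": time; "qpos": joint angles; "qvel": joint speeds; "tau": joint torques, N m; "ee_pos": TCP position; "orientation": TCP orientation; "force": force on the tool from outside, world axes, zero at the start; "ft_torque": the same for the moment, N m; "grip_width": finger opening in m.
Only numpy, scipy, OpenCV 4.12 (cv2) and the standard library are available. Lean on these libraries where they do the work, as an engineer would, in place of code of your own. Each camera call takes 0.05 s, during which the arm holds its last target.

### The job

Get the rod gauge ready for scoring: push the sprung stop slide along its guides until it is past the little stop pin, then let go so that it springs back and latches against the pin at its mid position. Then push the glass rod along its channel by its free end until its other end rests against the latched slide. Only push with the fingertips: do not squeeze or ram the slide, keep the rod down in its channel, and leave the other things where they are.

Things in the scene. Friction and masses are not known exactly. Their poses are not given: they have to be found in the camera images.
- gauge: Rod length gauge fixed on the table, grey base 78 x 305 x 12 mm. Origin on the table, z up; local y runs along the slide's travel and the rod. Base: local y -175 to +130 mm. End plate at the -y end: top z 34 mm, y -173 to -163. Guide rails, tops z 28 mm. Rod bed y -20 to +128 mm: channel 15 mm wide, floor z 24, ridges to z 31 mm. Beyond y +130 all is free down to the table.
- stop_slide (a joint): Steel slide with an upright tab, travel in m: 0 = home at the end plate, grows towards gauge +y, 0.085 = end of travel. A spring drives it back (2.4 N at home, 5.8 N at the end; up to about 8 N of push in all as it rides over the pin). Once pushed beyond 0.057 the pin springs up behind it; let go, it comes back and stays at about 0.055 (latched). Let go sooner, it springs back home.
- stop_pin (a joint): Brass stop pin, 10 mm thick with a domed top, standing 10 mm out of the base plate on the slide's line, at gauge-local x 0, y -100 mm. Value in m: 0 = up, 0.008 or more = pressed down under the slide. Spring-loaded upwards.
- push_face (a point): Centre of the flat -y face of the slide's upright tab (30 mm wide in x, 10 mm thick, z 42 to 88 mm), 68 mm above the table; axes as the gauge's. Push it towards gauge +y. At home it is at gauge-local x 0, y -150 mm; the space on its -y side is free above z 34 mm. Moves with the slide.
- stop_face (a point): Point on the slide's flat +y face at the height of the rod's axis (30 mm above the table); axes as the gauge's. At home it is at gauge-local y -110 mm, latched at -55 mm.
- rod_mid (a point): Centre of the loose glass rod to be pushed: 12 mm thick, 200 mm long, 60 g, lying in the gauge's channel with its axis 30 mm above the table; its y axis runs along the rod, towards the free end.
- rod_push_end (a point): Centre of the rod's free end (+y end), the one to push on, 30 mm above the table, sticking out 60 to 85 mm beyond the bed at the start and about 17 mm when the rod is home against the latched slide.
- rod_stop_end (a point): Centre of the rod's other end, the one that comes to rest against the slide's +y face; at the start 42 to 67 mm from where the latched slide's face will be.
- spare_rod: Spare glass rod, 10 mm thick, 170 mm long, loose on the table in front of the gauge (bystander).
- cork: Cork, 33 mm wide, 32 mm high, loose behind the gauge (bystander).
- tumbler: Small clear tumbler, 56 mm wide, 70 mm high, loose behind the gauge (bystander).
- tin: Flat round tin, 67 mm wide, 24 mm high, loose behind the gauge (bystander).
- marker_pen: White marker pen with a black cap, 17 x 135 mm, loose on the table in front of the gauge (bystander).

How it is judged:
On the way, in this order (a step that is already met when the one before it is completed fails the run):
1. the slide is pushed past the stop pin (value of joint stop_slide above 0.0595 m and contact force between the fingers and stop_slide above 0.5 N).
2. the slide, let go, is back against the pin at its mid position (value of joint stop_slide between 0.051 and 0.059 m and value of joint stop_pin below 0.004 m and contact force between the fingers and stop_slide below 0.3 N), for 0.3 s.
3. the rod's end rests against the latched slide (all of step 2 and z of rod_mid in the frame of gauge between 0.026 and 0.036 m and angle between the y axis of rod_mid and the y axis of gauge, either way round below 0.06 rad and y of rod_stop_end in the frame of stop_face below 0.003 m), for 0.1 s.
At the end, for the whole second after the job is handed in: The slide stands latched against the raised stop pin (joint 0.051 to 0.059) and is not touched, the rod lies at rest in its channel, and its end is within 3 mm of the slide's face (all of step 3 and y of rod_stop_end in the frame of stop_face above -0.003 m and velocity of joint stop_slide between -0.005 and 0.005 m/s and linear speed of rod below 0.01 m/s).
It fails at once if the rod is lifted out of its channel or tipped (z of rod_mid in the frame of gauge above 0.045 m or z of rod_mid in the frame of gauge below 0.02 m).
It fails at once if the slide is squeezed or rammed (over 30 N) (contact force between the fingers and stop_slide above 30 N).
It fails at once if a bystander is moved more than 30 mm (distance of any of spare_rod, cork, tumbler, tin, marker_pen from where it was at the start of the episode above 0.03 m).
It also fails if it takes over 45 s, if anything falls off the work surface, if the arm or the gripper's body presses on something with over 40 N, if the wrist force passes 120 N, or if a joint passes its speed limit or range.

## Working session

There is one attempt and no reset: what is moved stays moved. The work goes in short steps, Python scripts to look and compute and a tool call to move; the robot and the scene stay as the last step left them, time stands still between calls to the robot, and variables do not carry over. Pictures are saved under pics/ and viewed, and the job is handed in when it is done.

Besides the shell and the picture viewer there is one more tool, called after ">>>" by a JSON object that holds its "method" and its "body", one argument or row to a line. move_arm: Moves the arm, as the interface text tells. Its arguments: {"type":"object","properties":{"plan":{"type":"array"},"gripper":{"type":"number"},"squeeze":{"type":"number"}},"required":["plan"]}

```bash
mkdir -p pics; ls; python3 - <<'E'
from plant import r
import cv2,pickle
o=r.get_obs();print(o)
for n in("side","top","wrist"):
    f=r.grab_frame(n);cv2.imwrite(f"pics/a_{n}.png",f["image"]);pickle.dump(f,open(f"a_{n}.pkl","wb"))
    print(n,f["fov_y"],f["cx"],f["cy"],f["origin"],f["attitude"])
E
```

```text
pics
{'time': 0.0, 'qpos': array([-1.22208815,  0.47780454,  0.02232875,  1.55645385, -0.01154014,
        1.10931443, -0.08309551]), 'qvel': array([ 1.87306908e-03,  1.23787244e-03,  5.90188237e-05, -1.65109401e-03,
        2.99344011e-04, -1.13669076e-03,  8.24861181e-04]), 'tau': array([ 7.76023280e-04, -5.96461916e+01,  1.60837445e+00, -2.81187737e+01,
        1.25175508e-02,  9.59345314e-03,  1.67953476e-05]), 'ee_pos': array([0.29746538, 0.60525123, 0.23032152]), 'orientation': array([-1.62087535e-04,  2.26414527e-01,  9.74030597e-01, -9.12159468e-04]), 'force': array([-1.27313262,  0.30747435,  0.18777324]), 'ft_torque': array([-0.00247768, -0.00904802,  0.02091893]), 'grip_width': 0.08514820648705852}
side 48.79931531384021 270.8530868416139 204.76223348015023 [ 0.10764799 -0.65843416  0.40532612] [-0.52521769  0.80568707 -0.22594785  0.1547976 ]
top 54.64214649816001 274.9424222345112 210.4984074656225 [0.42768432 0.03238635 0.90895074] [ 0.03276126 -0.70281099  0.70929855 -0.04334723]
wrist 61.98022376153689 282.71840106205093 210.1531302203301 [0.22231411 0.6427735  0.37221794] [0.14222318 0.83710202 0.52102139 0.08700283]
```

View pics/a_top.png

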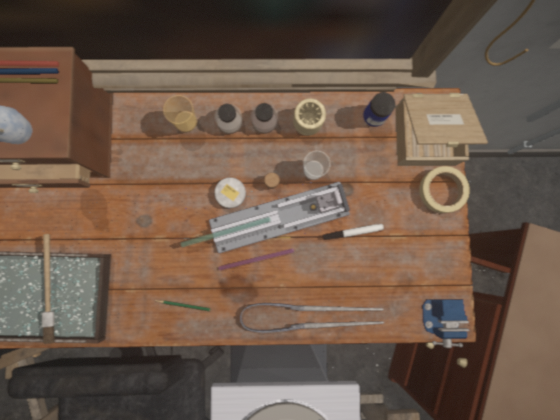

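View pics/a_side.png

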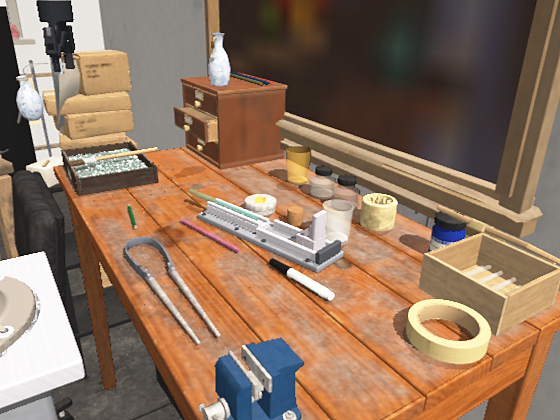

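View pics/a_wrist.png

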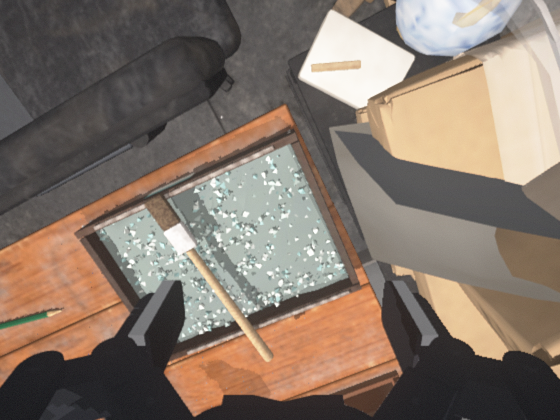

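Top view: the gauge runs from the end plate at about (345,200) to the rod's free end at about (180,245), so gauge +y is mostly world +y. I'll measure it using depth.

```bash
cat > h.py <<'E'
import numpy as np,cv2,pickle
from scipy.spatial.transform import Rotation as R
def rot(q): return R.from_quat(q,scalar_first=True)
def world(f):
    h,w=f["depth"].shape; fl=h/2/np.tan(np.radians(f["fov_y"])/2)
    u,v=np.meshgrid(np.arange(w),np.arange(h)); d=f["depth"]
    P=np.stack([(u-f["cx"])/fl*d,(v-f["cy"])/fl*d,d],-1)
    W=P@rot(f["attitude"]).as_matrix().T+np.array(f["origin"]); W[d==0]=np.nan
    return W
def proj(f,p):
    fl=f["depth"].shape[0]/2/np.tan(np.radians(f["fov_y"])/2)
    c=rot(f["attitude"]).inv().apply(np.atleast_2d(p)-np.array(f["origin"]))
    return c[:,:2]/c[:,2:]*fl+[f["cx"],f["cy"]]
E
python3 - <<'E'
from h import *
f=pickle.load(open("a_top.pkl","rb"));W=world(f)
print(np.nanmedian(W[255:275,300:320,2]))
roi=np.zeros(W.shape[:2],bool);roi[175:260,170:360]=1
# end plate & base: z heights
Z=W[...,2]
m=roi&(Z>0.007)&(Z<0.1)
# restrict to gauge: connected component
n,l,s,c=cv2.connectedComponentsWithStats(m.astype(np.uint8))
for i in range(1,n):
    if s[i,4]>60: print(i,s[i],c[i])
k=1+np.argmax(s[1:,4]); g=l==k
P=W[g]
tab=P[P[:,2]>0.06]; print("tab",len(tab),tab.mean(0),tab.min(0),tab.max(0))
r=cv2.minAreaRect((P[:,:2]*1000).astype(np.float32));print(r)
b=P[P[:,2]<0.018];print(cv2.minAreaRect((b[:,:2]*1000).astype(np.float32)))
z=cv2.resize(f["image"][170:270,160:370],None,fx=3.8,fy=3.8,interpolation=cv2.INTER_CUBIC);cv2.imwrite("pics/b_top.png",z)
zz=np.clip(Z*1000*2.5,0,255);zz=cv2.resize(np.nan_to_num(zz)[170:270,160:370].astype(np.uint8),None,fx=3.8,fy=3.8,interpolation=0);cv2.imwrite("pics/b_z.png",cv2.applyColorMap(zz,2))
E
```

```text
-0.00020080788910747938
1 [264 175  15  13 165] [270.93939394 180.59393939]
3 [214 178  31  30 732] [229.40300546 192.51229508]
4 [ 180  182  170   71 4990] [275.63146293 217.64228457]
5 [322 227  38  13 252] [341.18253968 233.54761905]
6 [249 248  45  12 150] [272.88666667 254.48666667]
tab 104 [ 0.5435331  -0.10599072  0.08168412] [ 0.52947692 -0.11395189  0.06077893] [ 0.55804131 -0.09079433  0.09130665]
((501.6088562011719, 43.07684326171875), (78.18677520751953, 372.0661315917969), 15.834613800048828)
((510.91180419921875, 10.276596069335938), (78.18677520751953, 303.87811279296875), 15.834613800048828)
```

```bash
sleep 1
```

```text
(no output)
```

View pics/b_top.png

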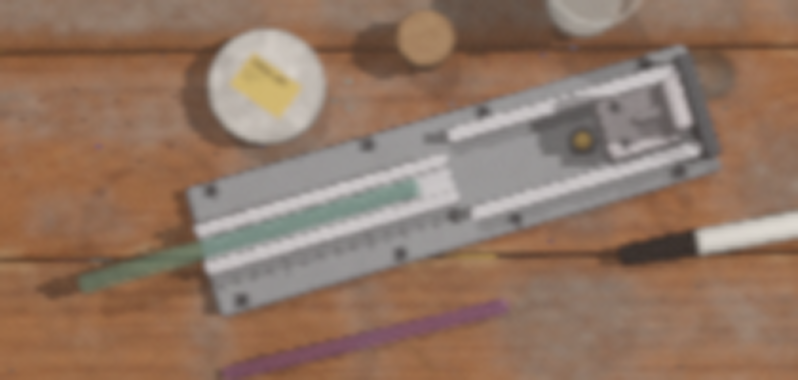

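View pics/b_z.png

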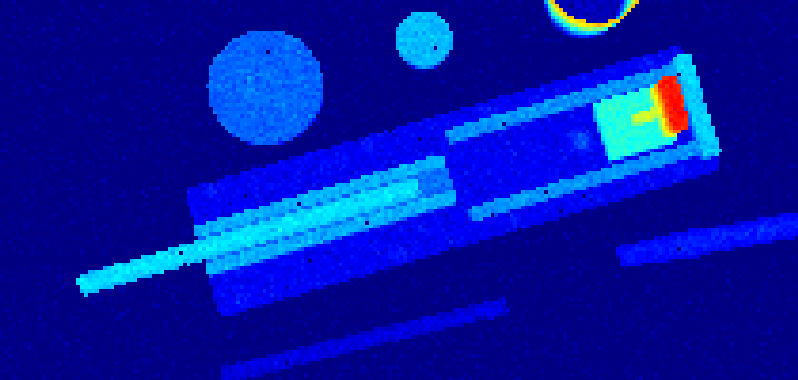

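```bash
cat >> h.py <<'E'
A=np.radians(15.83); GX=np.array([np.cos(A),np.sin(A)]);GY=np.array([-np.sin(A),np.cos(A)]);O=np.array([.5048,.0319])
def gw(x,y): return O+GX*x/1000+GY*y/1000
def gl(p): d=(np.array(p)[...,:2]-O)*1000; return d@np.stack([GX,GY],1)
def cmd(r,lx,ly,z,yaw=None):
    "target gauge-local mm, z mm -> shift cm, turn units; tool x along yaw(world)"
    o=r.get_obs();T=rot(o["orientation"]); t=np.r_[gw(lx,ly),z/1000]
    s=T.inv().apply(t-o["ee_pos"])*100
    x=T.apply([1,0,0]);cur=np.degrees(np.arctan2(x[1],x[0]))
    des=np.degrees(A)+90 if yaw is None else yaw
    dz=-((des-cur+180)%360-180)
    print("t",o["time"],"local",gl(o["ee_pos"]).round(1),"z",(o["ee_pos"][2]*1000).round(1),"yaw",cur.round(2),"F",o["force"].round(2),"w",round(o["grip_width"],4))
    print("shift cm",s.round(2),"turn",round(dz/5,2))
E
python3 - <<'E'
from h import *
from plant import r
f=pickle.load(open("a_top.pkl","rb"));W=world(f);W=W[170:262,170:365].reshape(-1,3)
G=np.c_[gl(W),W[:,2]*1000];G=G[np.isfinite(G[:,2])]
def q(m,n):
    g=G[m];print(n,len(g),np.percentile(g,[1,50,99],axis=0).round(1).tolist())
q((G[:,2]>78),"tab")
q((G[:,1]<-160)&(G[:,2]>25)&(abs(G[:,0])<60),"endplate")
q((G[:,1]>132)&(G[:,2]>20)&(abs(G[:,0])<30),"rodfree")
q((abs(G[:,0])<6)&(G[:,1]>-40)&(G[:,2]>30)&(G[:,1]<140),"rod")
q((abs(G[:,2]-12)<4)&(abs(G[:,0])<60)&(G[:,1]>-178),"base")
g=G[(G[:,1]>135)&(G[:,2]>28)&(abs(G[:,0])<30)];print(np.polyfit(g[:,1],g[:,0],1))
cmd(r,0,-182,230)
E
```

```text
tab 77 [[-14.7, -150.3, 79.0], [-0.2, -144.2, 87.0], [14.2, -139.9, 90.7]]
endplate 151 [[-29.9, -173.4, 26.4], [-0.0, -167.0, 33.5], [29.3, -160.2, 36.5]]
rodfree 170 [[-6.1, 132.9, 29.1], [-0.5, 165.8, 34.8], [5.6, 197.2, 38.7]]
rod 351 [[-5.8, 0.6, 30.5], [-0.4, 69.5, 34.7], [5.5, 138.7, 38.9]]
base 2759 [[-38.4, -164.5, 8.4], [-4.4, -18.6, 11.8], [38.5, 126.0, 15.6]]
[-0.00058915 -0.39696978]
t 0.15 local [-43.  608.3] z 230.5 yaw 153.83 F [ 0.5   0.18 -0.41] w 0.0855
shift cm [-56.08 -55.85   0.14] turn 9.6
```

>>> {"method": "move_arm", "body": {
  "plan": [-2.5,-2.5,0,1.0,-5.5,-5.5,0,2.5,-8.5,-8.5,0,4,-11.5,-11.5,0,5.5,-14.5,-14.5,0,7],
  "gripper": 0
}}

```text
time: 0.65
ee_pos: [0.3642, 0.4099, 0.2311]
orientation: [-0.0, 0.511, 0.859, -0.0]
force: [1.3, -0.4, 0.3]
grip_width: 0.0119
```

```bash
python3 -c "
from h import *
from plant import r
cmd(r,0,-182,230)"
```

```text
t 0.65 local [-32.2 402. ] z 231.1 yaw 118.52 F [ 1.26 -0.44  0.32] w 0.0119
shift cm [-57.68  -9.69   0.12] turn 2.54
```

>>> {"method": "move_arm", "body": {
  "plan": [-4.5,-0.7,0,1.0,-9,-1.5,0,2,-13.5,-2.3,0,2.5,-18,-3.1,0,2.5,-22.5,-3.8,0,2.5]
}}

```text
time: 1.15
ee_pos: [0.4392, 0.1944, 0.2313]
orientation: [-0.0, 0.599, 0.8, 0.0]
force: [2.3, 0.1, -0.2]
grip_width: -0.0002
```

>>> {"method": "move_arm", "body": {
  "plan": [-4.5,0,0,0,-9,0,0,0,-13.5,0,0,0,-18,0,0,0,-22.5,0,0,0]
}}

```text
time: 1.65
ee_pos: [0.5024, -0.0213, 0.2314]
orientation: [-0.0, 0.599, 0.8, 0.0]
force: [1.2, 1.5, 0.3]
grip_width: -0.0003
```

```bash
python3 -c "
from h import *
from plant import r
cmd(r,0,-182,230)"
```

```text
t 1.65 local [-16.8 -50.6] z 231.4 yaw 106.35 F [1.22 1.55 0.26] w -0.0003
shift cm [-13.16   1.56   0.13] turn 0.1
```

>>> {"method": "move_arm", "body": {
  "plan": [-4,0.5,0,0.1,-8,1,0,0.1,-12,1.6,0,0.1,-13.2,1.6,0,0.1,-13.2,1.6,0,0.1]
}}

```text
time: 2.15
ee_pos: [0.5545, -0.144, 0.231]
orientation: [0.0, 0.605, 0.797, -0.001]
force: [0.1, 0.8, 0.5]
grip_width: -0.0002
```

```bash
python3 -c "
from h import *
from plant import r
cmd(r,0,-182,56)
f=r.grab_frame('side');cv2.imwrite('pics/c_side.png',f['image'])
f=r.grab_frame('wrist');cv2.imwrite('pics/c_wrist.png',f['image'])"
```

```text
t 2.15 local [-1.000e-01 -1.828e+02] z 231.0 yaw 105.61 F [0.12 0.84 0.48] w -0.0002
shift cm [ 0.1   0.03 17.5 ] turn -0.04
```

View pics/c_side.png

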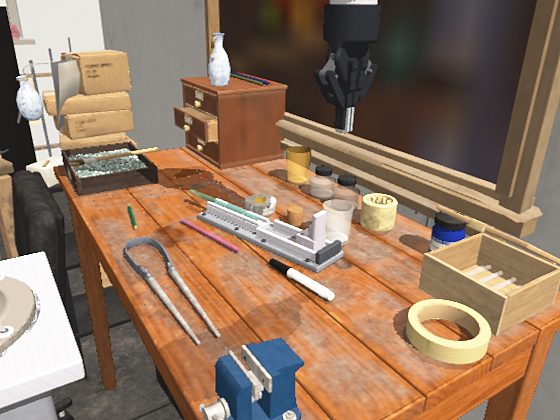

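View pics/c_wrist.png

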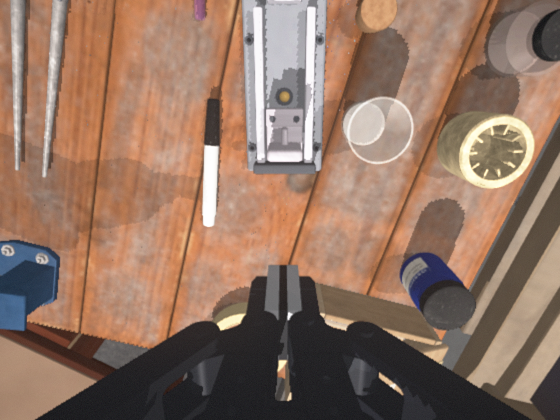

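Fingers are lined up behind the tab at wrist (287,155). Descending.

>>> {"method": "move_arm", "body": {
  "plan": [0.1,0,4,0,0.1,0,8,0,0.1,0,12,0,0.1,0,15.5,0,0.1,0,17.5,0]
}}

```text
time: 2.75
ee_pos: [0.5527, -0.1375, 0.0536]
orientation: [-0.002, 0.602, 0.799, -0.0]
force: [0.2, -0.5, 0.4]
grip_width: -0.0001
```

```bash
python3 -c "
from h import *
from plant import r
cmd(r,0,-164,56)
f=r.grab_frame('side');cv2.imwrite('pics/d_side.png',cv2.resize(f['image'][140:300,200:400],None,fx=3,fy=3))"
```

```text
t 2.75 local [  -0.2 -176.1] z 53.6 yaw 106.02 F [ 0.21 -0.53  0.36] w -0.0001
shift cm [ 1.21  0.02 -0.24] turn 0.04
```

View pics/d_side.png

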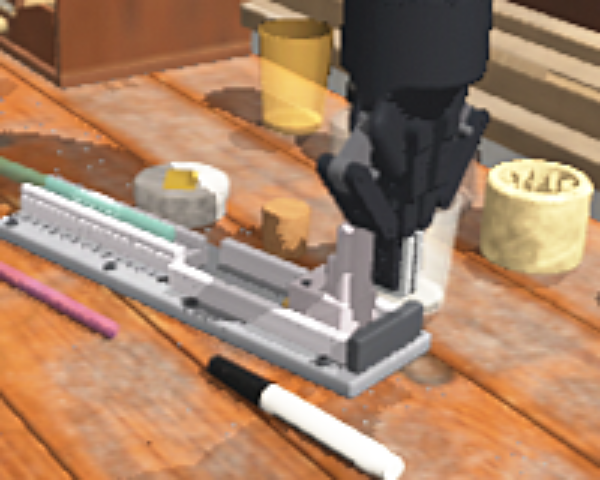

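>>> {"method": "move_arm", "body": {
  "plan": [0.5,0,0,0,0.9,0,0,0,1.2,0,0,0,1.5,0,0,0,1.8,0,0,0]
}}

```text
time: 3.3
ee_pos: [0.5506, -0.1238, 0.0575]
orientation: [0.001, 0.603, 0.798, 0.001]
force: [1.0, -3.0, 2.3]
grip_width: -0.0001
```

```bash
python3 -c "
from h import *
from plant import r
cmd(r,0,-94,55)"
```

```text
t 3.3 local [   1.6 -162.3] z 57.5 yaw 105.82 F [ 0.95 -3.04  2.33] w -0.0001
shift cm [ 6.83 -0.16  0.24] turn -0.0
```

>>> {"method": "move_arm", "body": {
  "plan": [0.4,-0.1,0,0,0.9,-0.1,0,0,1.4,-0.1,0,0,1.9,-0.1,0,0,2.4,-0.1,0,0]
}}

```text
time: 3.8
ee_pos: [0.5433, -0.1029, 0.057]
orientation: [0.002, 0.604, 0.797, -0.0]
force: [2.9, -6.2, 2.7]
grip_width: 0.0001
```

```bash
python3 -c "
from h import *
from plant import r
cmd(r,0,-94,55)"
```

```text
t 3.8 local [   0.3 -140.2] z 57.0 yaw 105.72 F [ 2.91 -6.17  2.73] w 0.0001
shift cm [ 4.62 -0.04  0.18] turn -0.02
```

>>> {"method": "move_arm", "body": {
  "plan": [0.5,0,0,0,1.0,0,0,0,1.5,0,0,0,2.0,0,0,0,2.5,0,0,0]
}}

```text
time: 4.3
ee_pos: [0.5363, -0.0781, 0.0569]
orientation: [0.002, 0.604, 0.797, 0.0]
force: [3.5, -5.6, 2.6]
grip_width: -0.0001
```

```bash
python3 -c "
from h import *
from plant import r
cmd(r,0,-94,55)"
```

```text
t 4.3 local [   0.3 -114.4] z 56.9 yaw 105.75 F [ 3.45 -5.55  2.59] w -0.0001
shift cm [ 2.04 -0.03  0.19] turn -0.02
```

>>> {"method": "move_arm", "body": {
  "plan": [0.5,0,0,0,1.0,0,0,0,1.5,0,0,0,2.0,0,0,0,2.1,0,0,0]
}}

```text
time: 4.8
ee_pos: [0.5302, -0.0568, 0.0567]
orientation: [0.001, 0.603, 0.798, 0.0]
force: [2.6, -4.9, 4.5]
grip_width: 0.0001
```

```bash
python3 -c "
from h import *
from plant import r
cmd(r,0,-94,55)
f=r.grab_frame('side');cv2.imwrite('pics/e_side.png',cv2.resize(f['image'][140:300,200:400],None,fx=3,fy=3))
f=r.grab_frame('top');W=world(f)[170:262,170:365].reshape(-1,3);G=np.c_[gl(W),W[:,2]*1000]
g=G[(abs(G[:,0])<8)&(abs(G[:,2]-42)<5)&(G[:,1]<-30)];print(np.percentile(g,[1,50,99],axis=0))
"
```

```text
t 4.8 local [  0.2 -92.3] z 56.7 yaw 105.82 F [ 2.62 -4.86  4.45] w 0.0001
shift cm [-0.17 -0.02  0.17] turn -0.0
[[ -6.6781311  -44.81342304  37.91084053]
 [  1.86483421 -41.07688244  41.55859841]
 [  7.5747719  -38.71271491  44.85389019]]
```

View pics/e_side.png

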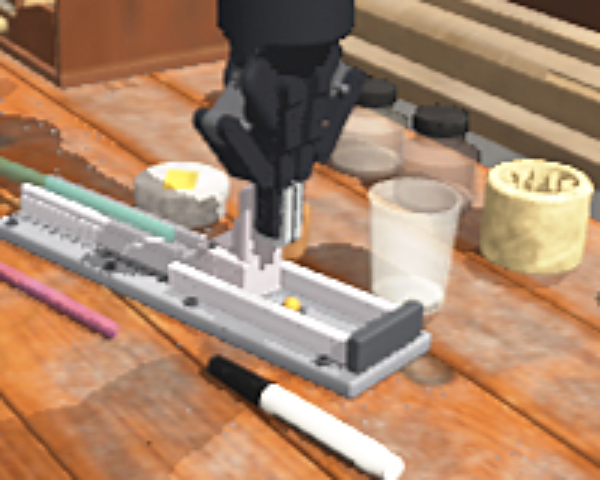

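The slide's face is at about -39 mm (≈0.07 m), and the pin is up behind it at crop (292,303). I'll back off gently.

>>> {"method": "move_arm", "body": {
  "plan": [-0.5,0,0,0,-1.0,0,0,0,-1.5,0,0,0,-2.2,0,0,0,-3.2,0,0,0]
}}

```text
time: 5.4
ee_pos: [0.5369, -0.0864, 0.0555]
orientation: [-0.002, 0.603, 0.798, -0.0]
force: [0.2, 0.2, -0.3]
grip_width: -0.0002
```

>>> {"method": "move_arm", "body": {
  "plan": [-0.5,0,-3,0,-0.5,0,-7,0,-0.5,0,-11,0,-0.5,0,-15,0,-0.5,0,-17,0]
}}

```text
time: 5.9
ee_pos: [0.54, -0.0925, 0.229]
orientation: [0.0, 0.603, 0.798, 0.001]
force: [1.7, -0.1, -0.3]
grip_width: 0.0
```

```bash
python3 -c "
from h import *
from plant import r
cmd(r,0,230,220)
f=r.grab_frame('side');cv2.imwrite('pics/f_side.png',cv2.resize(f['image'][140:300,200:400],None,fx=3,fy=3))
f=r.grab_frame('top');W=world(f)[150:262,160:365].reshape(-1,3);G=np.c_[gl(W),W[:,2]*1000]
g=G[(abs(G[:,0])<8)&(abs(G[:,2]-42)<5)&(G[:,1]<-30)];print(np.percentile(g,[1,50,99],axis=0))
g=G[(abs(G[:,0])<14)&(abs(G[:,2]-88)<5)&(G[:,1]<-30)];print(len(g),g.mean(0) if len(g) else 0)
g=G[(abs(G[:,0])<10)&(abs(G[:,2]-34)<6)&(G[:,1]>132)];print('rodend',g[:,1].max(),np.polyfit(g[:,1],g[:,0],1))
"
```

```text
t 5.9 local [  -0.  -129.2] z 229.0 yaw 105.82 F [ 1.68 -0.15 -0.31] w 0.0
shift cm [ 3.592e+01 -1.000e-02  9.200e-01] turn -0.0
[[ -7.63365628 -85.7817135   37.86810742]
 [ -1.19322803 -68.12489715  41.59249703]
 [  7.73429823 -55.71026455  44.34906643]]
66 [ -0.20633931 -90.40238789  87.04567632]
rodend 197.23117296950304 [-0.00152881 -0.2575748 ]
```

View pics/f_side.png

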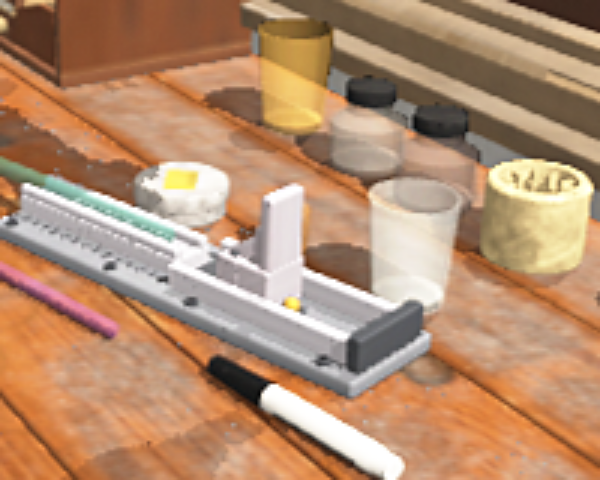

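The slide is latched, with its face at about -55.5 mm and the pin visible behind it at crop (292,303). Now to the rod's free end.

>>> {"method": "move_arm", "body": {
  "plan": [4,0,0,0,8.5,0,0,0,13,0,0,0,17.5,0,0,0,22,0,0,0]
}}

```text
time: 6.5
ee_pos: [0.4776, 0.1209, 0.2249]
orientation: [-0.001, 0.603, 0.798, -0.001]
force: [0.8, 0.3, 0.3]
grip_width: -0.0001
```

>>> {"method": "move_arm", "body": {
  "plan": [4.5,0,0,0,9,0,0,0,13,0,0,0,14,0,0,0,14,0,0,0]
}}

```text
time: 7.0
ee_pos: [0.4398, 0.2555, 0.2249]
orientation: [-0.001, 0.601, 0.799, -0.002]
force: [0.1, -0.9, -1.0]
grip_width: 0.0
```

```bash
python3 -c "
from h import *
from plant import r
cmd(r,0,230,17)
f=r.grab_frame('wrist');cv2.imwrite('pics/g_wrist.png',f['image'])"
```

```text
t 7.0 local [ -1.5 232.8] z 224.9 yaw 106.07 F [ 0.13 -0.86 -1.03] w 0.0
shift cm [-0.26  0.22 20.79] turn 0.05
```

View pics/g_wrist.png

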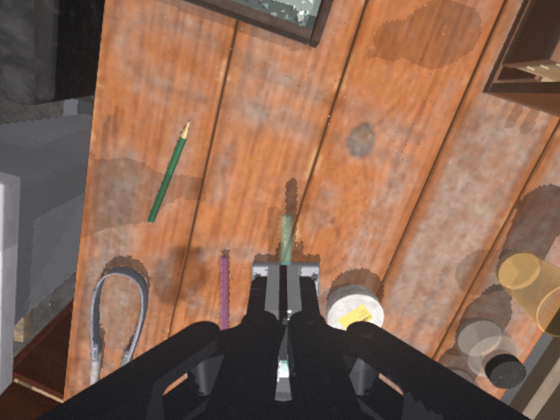

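The rod's end is at wrist (288,213), in line with the finger seam at x≈285. Descending beyond it.

>>> {"method": "move_arm", "body": {
  "plan": [0,0.1,4,0,0,0.1,8,0,0,0.1,12,0,0,0.1,16,0,0,0.1,18,0]
}}

```text
time: 7.55
ee_pos: [0.4413, 0.2506, 0.0431]
orientation: [-0.0, 0.604, 0.797, -0.003]
force: [-0.5, -1.0, -0.1]
grip_width: -0.0001
```

```bash
python3 -c "
from h import *
from plant import r
cmd(r,0,230,17)"
```

```text
t 7.55 local [ -1.4 227.7] z 43.1 yaw 105.63 F [-0.49 -0.99 -0.15] w -0.0001
shift cm [0.24 0.15 2.61] turn -0.04
```

>>> {"method": "move_arm", "body": {
  "plan": [0,0.1,0.8,0,0,0.1,1.6,0,0,0.1,2.4,0,0,0.1,2.5,0,0,0.1,2.5,0]
}}

```text
time: 8.05
ee_pos: [0.4438, 0.2549, 0.0218]
orientation: [0.0, 0.603, 0.798, 0.0]
force: [0.5, -0.1, 0.1]
grip_width: 0.0004
```

```bash
python3 -c "
from h import *
from plant import r
cmd(r,0,230,17)
f=r.grab_frame('side');cv2.imwrite('pics/h_side.png',cv2.resize(f['image'][100:260,120:320],None,fx=3,fy=3))"
```

```text
t 8.05 local [  2.1 231.2] z 21.8 yaw 105.82 F [ 0.54 -0.08  0.09] w 0.0004
shift cm [-0.12 -0.21  0.48] turn -0.0
```

View pics/h_side.png

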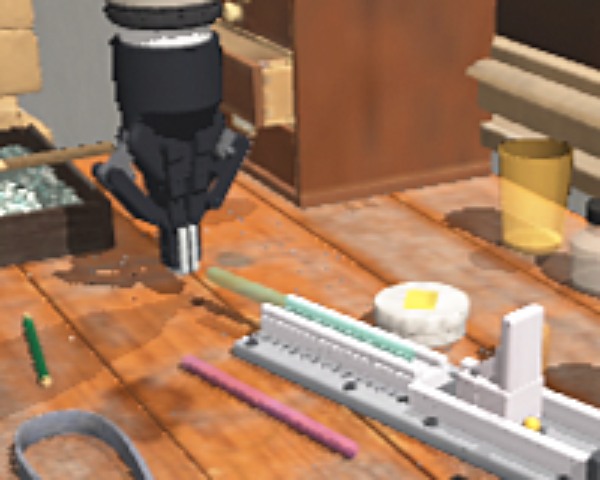

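>>> {"method": "move_arm", "body": {
  "plan": [-0.4,-0.2,0.3,0,-0.8,-0.2,0.4,0,-1.2,-0.2,0.4,0,-1.6,-0.2,0.4,0,-2.0,-0.2,0.4,0]
}}

```text
time: 8.6
ee_pos: [0.4472, 0.2346, 0.0174]
orientation: [0.0, 0.603, 0.798, 0.0]
force: [-0.6, 0.4, -0.7]
grip_width: 0.0003
```

```bash
python3 -c "
from h import *
from plant import r
cmd(r,0,156.5,18)"
```

```text
t 8.6 local [-2.000e-01  2.107e+02] z 17.4 yaw 105.81 F [-0.56  0.39 -0.73] w 0.0003
shift cm [-5.42  0.02 -0.06] turn -0.0
```

>>> {"method": "move_arm", "body": {
  "plan": [-0.4,0,0,0,-0.9,0,0,0,-1.4,0,0,0,-1.9,0,0,0,-2.4,0,0,0]
}}

```text
time: 9.1
ee_pos: [0.4537, 0.2116, 0.0173]
orientation: [0.0, 0.603, 0.798, 0.0]
force: [0.3, 0.7, 0.4]
grip_width: -0.0001
```

```bash
python3 -c "
from h import *
from plant import r
cmd(r,0,156.5,18)"
```

```text
t 9.1 local [ -0.2 186.9] z 17.3 yaw 105.83 F [0.31 0.68 0.38] w -0.0001
shift cm [-3.04  0.02 -0.07] turn -0.0
```

>>> {"method": "move_arm", "body": {
  "plan": [-0.4,0,0,0,-0.9,0,0,0,-1.4,0,0,0,-1.9,0,0,0,-2.2,0,0,0]
}}

```text
time: 9.6
ee_pos: [0.4596, 0.1902, 0.0173]
orientation: [0.0, 0.603, 0.798, -0.0]
force: [-0.4, 0.6, 0.5]
grip_width: 0.0004
```

```bash
cat > m.py <<'E'
from h import *
from plant import r
import sys
cmd(r,0,156.5,18)
f=r.grab_frame('side');cv2.imwrite(f'pics/{sys.argv[1]}_side.png',cv2.resize(f['image'][140:300,160:360],None,fx=3,fy=3))
f=r.grab_frame('top');cv2.imwrite(f'pics/{sys.argv[1]}_top.png',cv2.resize(f['image'][170:270,170:370],None,fx=4,fy=4))
W=world(f);G=np.dstack([gl(W),W[...,2]*1000])[170:262,150:365].reshape(-1,3)
g=G[(abs(G[:,0])<8)&(abs(G[:,2]-42)<4)&(G[:,1]<-30)];print('slide',np.percentile(g[:,1],[1,99]))
g=G[(abs(G[:,0])<3)&(abs(G[:,2]-36)<3.5)&(G[:,1]>-65)&(G[:,1]<100)];print('rod stop end',np.sort(g[:,1])[:8].round(1))
E
python3 m.py i
```

```text
t 9.6 local [ -0.3 164.6] z 17.3 yaw 105.8 F [-0.36  0.59  0.48] w 0.0004
shift cm [-0.81  0.03 -0.07] turn -0.01
slide [-85.56806742 -53.46290919]
rod stop end [-55.6 -43.5 -42.7 -42.2 -41.5 -40.8 -38.7 -37.9]
```

View pics/i_top.png

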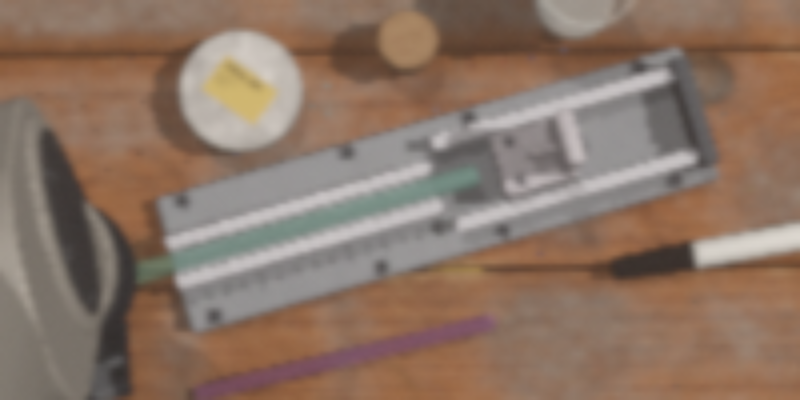

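About 11 mm remains between rod and slide. Slow final approach, watching force.

>>> {"method": "move_arm", "body": {
  "plan": [-0.2,0,0,0,-0.4,0,0,0,-0.6,0,0,0,-0.8,0,0,0,-0.9,0,0,0]
}}

```text
time: 10.2
ee_pos: [0.462, 0.1819, 0.0173]
orientation: [0.0, 0.603, 0.798, -0.0]
force: [-0.3, -0.4, -0.3]
grip_width: 0.0001
```

```bash
python3 m.py j
```

```text
t 10.2 local [ -0.3 156. ] z 17.3 yaw 105.82 F [-0.29 -0.43 -0.27] w 0.0001
shift cm [ 0.05  0.03 -0.07] turn -0.0
slide [-85.2143095 -52.3452406]
rod stop end [-55.6 -51.7 -51.1 -50.3 -49.6 -49.2 -48.3 -47.6]
```

View pics/j_top.png

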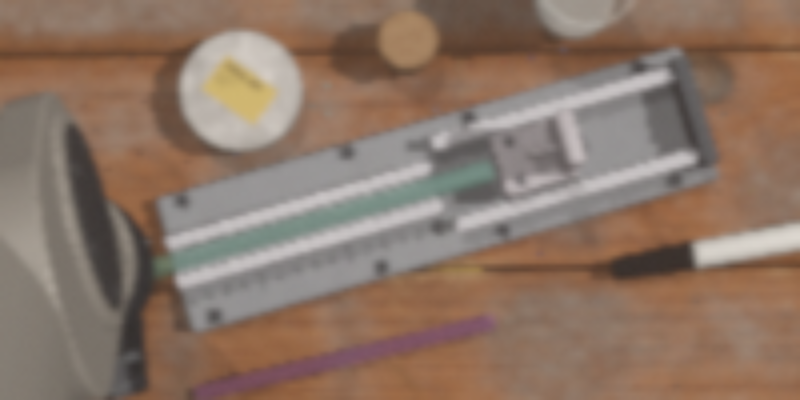

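View pics/j_side.png

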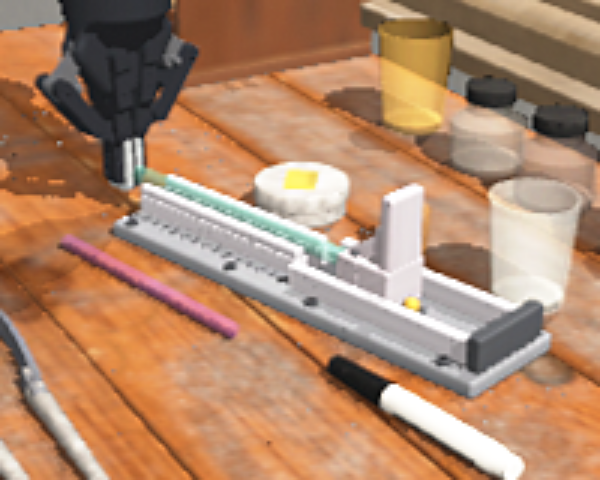

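About 2–3 mm remains; push until force rises.

>>> {"method": "move_arm", "body": {
  "plan": [-0.1,0,0,0,-0.2,0,0,0,-0.3,0,0,0,-0.3,0,0,0,-0.3,0,0,0]
}}

```text
time: 10.8
ee_pos: [0.4628, 0.1792, 0.0173]
orientation: [0.0, 0.603, 0.798, -0.0]
force: [-1.1, 0.3, 1.1]
grip_width: -0.0001
```

```bash
python3 m.py k
```

```text
t 10.8 local [ -0.3 153.1] z 17.3 yaw 105.82 F [-1.08  0.34  1.06] w -0.0001
shift cm [ 0.34  0.03 -0.07] turn -0.0
slide [-85.47362873 -38.37999039]
rod stop end [-54.3 -54.  -52.4 -51.7 -51.  -50.3 -49.6 -49. ]
```

>>> {"method": "move_arm", "body": {
  "plan": [-0.05,0,0,0,-0.1,0,0,0,-0.15,0,0,0,-0.15,0,0,0,-0.15,0,0,0]
}}

```text
time: 11.4
ee_pos: [0.463, 0.1785, 0.0173]
orientation: [-0.0, 0.603, 0.798, 0.0]
force: [-1.1, 4.5, -0.1]
grip_width: 0.0
```

```bash
python3 m.py l; python3 -c "
from plant import r
for i in range(4):
    r.grab_frame('top');print(r.get_obs()['force'].round(2))"
```

```text
t 11.4 local [ -0.2 152.5] z 17.3 yaw 105.87 F [-1.09  4.55 -0.1 ] w 0.0
shift cm [ 0.4   0.02 -0.07] turn 0.01
slide [-85.47004352 -55.01535555]
rod stop end [-54.4 -53.8 -51.7 -51.2 -50.1 -49.6 -49.2 -48.3]
[-2.33  5.07  0.81]
[-1.35  4.58 -0.73]
[-0.46  4.93 -0.72]
[-1.7   5.61  0.12]
```

View pics/l_side.png

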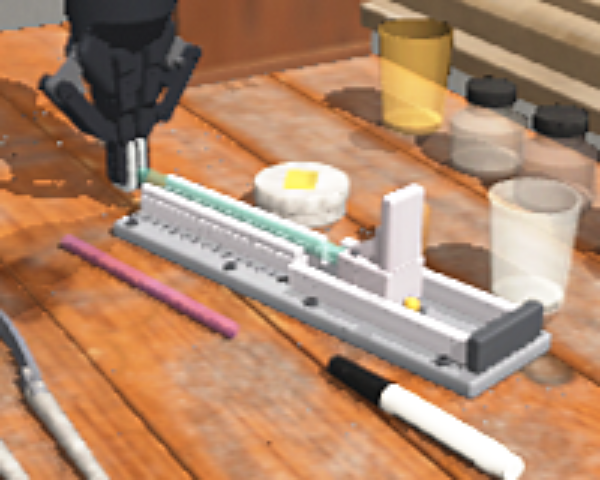

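The push force has stepped up to about 5 N: the rod has seated against the slide, and the slide is still latched. I'll back away gently.

>>> {"method": "move_arm", "body": {
  "plan": [0.1,0,0,0,0.3,0,0,0,0.8,0,0,0,1.6,0,0,0,2.5,0,0,0]
}}

```text
time: 12.2
ee_pos: [0.4562, 0.2022, 0.0173]
orientation: [0.0, 0.603, 0.798, -0.0]
force: [-0.8, 0.3, -1.1]
grip_width: -0.0003
```

>>> {"method": "move_arm", "body": {
  "plan": [1,0,0,0,2,0,-1,0,3,0,-4,0,4,0,-8,0,4,0,-9,0]
}}

```text
time: 12.7
ee_pos: [0.4468, 0.2437, 0.1113]
orientation: [0.001, 0.602, 0.798, 0.003]
force: [1.0, -0.7, 0.4]
grip_width: -0.0003
```

```bash
python3 m.py n
```

```text
t 12.7 local [  2.  219.6] z 111.3 yaw 105.96 F [ 0.98 -0.67  0.41] w -0.0003
shift cm [-6.33 -0.27  9.31] turn 0.03
slide [-85.13845954 -37.46660341]
rod stop end [-64.5 -55.7 -54.7 -53.8 -52.4 -51.8 -51.4 -50.5]
```

View pics/n_top.png

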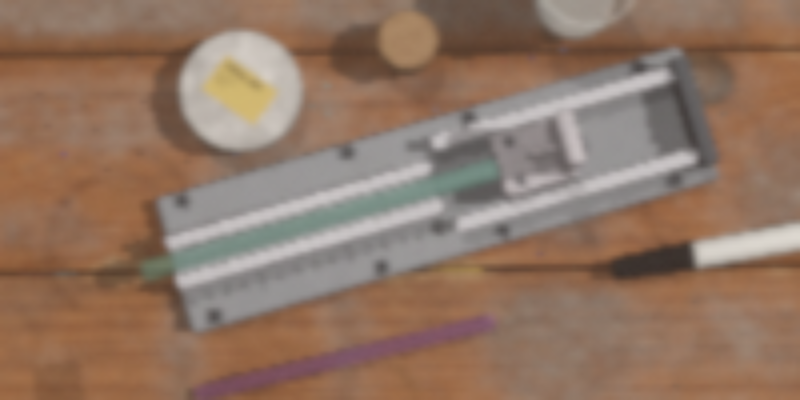

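View pics/n_side.png

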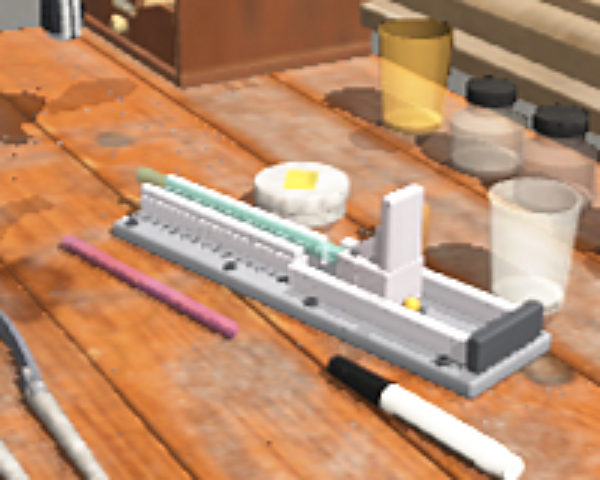

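The rod lies in its channel with its end at top crop (497,172), meeting the slide with no gap. The slide is latched and its pin is visible at side crop (412,303). Handing in.

```bash
python3 -c "
from plant import r
print(r.sign_off())"
```

```text
the job is handed in; nothing more can be done
None
```

The slide is latched at its mid position and the rod rests against it. The job is handed in, at about 13 s of the 45 s allowed.

- **Slide:** I pushed it with closed fingertips to about 0.07 m, with no more than about 8 N showing in the readings I took. Then I backed off slowly. It came back and latched with its front face at about -55 mm, and the raised pin is visible behind it.
- **Rod:** I pushed it by its free end until the force rose from about 0 to 5 N, which showed it had seated, then withdrew.
- **Last checks:** After withdrawing, the rod lay in its channel with its end at about -54 to -55 mm and no visible gap to the slide. The bystanders in view looked unmoved.
- **Limits of these checks:** Depth gives the rod's end only to about 2 mm. A few slide-edge readings were thrown off by stray pixels (-37 and -38 mm), including the front edge in the last picture. I relied on the other readings (-53 to -56 mm), the contact force and the pictures instead. Signing off gave no verdict.

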